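Roll the ebonite rod up into the boring rest

TASK

Push the black rod with the fingertips up the ramp of the wooden boring rest until it drops into the seat against the stop at the top, and leave it lying there. Push slowly and stay behind it all the way, so that it never runs loose on the slope or rolls back off the landing; do not pinch or lift it, and leave the other things on the bench where they are.

Things in the scene. Friction and masses are not known exactly. Their poses are not given: they have to be found in the camera images.
- rod: The workpiece: dark grey-black ebonite cylinder, 40 mm diameter, 120 mm long, with a thin spigot (14 mm diameter, 14 mm long) on its +y end; 140 to 260 g. Lies across the level landing at the low end of the rest and rolls easily. Origin on its axis, half way along the 120 mm part; its y axis is the roll axis, x and z turn as it rolls.
- rest: Fixed plywood boring rest on the bench, 290 mm long (x -150 to +140), 184 wide. Origin at bench level on its centre line; +x points level and uphill, within 0.7 rad of straight away from the robot; z up. Along x in mm: level landing -150 to -70, 18 above the bench, open at -150; straight 9 degree slope -70 to +85, rising from 18 to a crest 42.5 above the bench; sunk seat +85 to +118; stop.
- slope: The sloping board, fixed to the rest. Origin on its top surface at the foot of the slope, on the centre line; x runs up along the surface (crest at x = 157 mm), z square to it. Two side cheeks, 160 mm apart inside, stand about 14 mm above landing and slope (60 mm above the bench beside the seat); between them all is clear.
- seat (a point): Where the middle of the rod's axis is when home: x = +98, y = 0, z = +59.9 mm in the frame of the rest. The seat starts 1 mm below the crest and falls at 8 degrees to the stop, so once past the crest the rod drops in by itself (about 3 mm) and stays.
- stop (a point): Top middle of the front face of the upright stop: x = +118, z = +75 mm in the frame of the rest; the stop is 22 mm thick and 184 mm wide, with a thin steel plate on its face.
- bowl: Bystander: turned pinkish briar pipe bowl, 66 mm across, 55 mm tall, with a 24 mm thick shank reaching 73 mm along its +x. Origin under its centre, on the bench beside the rest.
- stub: Bystander: short black rod standing upright on the bench, 32 mm diameter, 75 mm tall. Origin under its centre.
- tin: Bystander: round brass tin, 74 mm diameter, 60 mm tall. Origin under its centre.
- block: Bystander: briar block 70 x 50 mm, 46 mm tall, dark bark on top. Origin under its centre.
Not all that is in view belongs to the job. What is shaped like the rod but blue is not meant.

How it is judged:
At the end, for the whole second after the job is handed in: The rod lies still in the seat against the stop: its axis within 5 mm of the home line along the rest and 3 mm in height, its middle within 22 mm of the centre line sideways, square to the rest within 0.06 rad (x of rod in the frame of rest between 0.093 and 0.103 m and y of rod in the frame of rest between -0.022 and 0.022 m and z of rod in the frame of rest between 0.0569 and 0.0629 m and angle between the y axis of rod and the y axis of rest, either way round below 0.06 rad and linear speed of rod below 0.02 m/s and angular speed of rod below 1 rad/s); the robot touches nothing.
It fails at once if the rod is lifted more than 12 mm off the landing or slope (z of rod in the frame of slope above 0.04 m).
It fails at once if the rod rolls back off the landing or falls off the rest (height (world z) of rod below 0.03 m).
It fails at once if the rod runs loose on the slope (faster than 0.2 m/s with nothing of the robot touching it) (x of rod in the frame of slope between 0.01 and 0.15 m and linear speed of rod above 0.2 m/s and contact force between rod and the fingers below 0.01 N and contact force between rod and the arm below 0.01 N).
It fails at once if another thing on the bench is moved more than 20 mm or lifted (distance of any of bowl, stub, tin, block from where it was at the start of the episode above 0.02 m).
It also fails if it takes over 42 s, if anything falls off the work surface, if the arm or the gripper's body presses on something with over 40 N, if the wrist force passes 120 N, or if a joint passes its speed limit or range.

ROBOT

A 6-joint arm with a two-finger parallel gripper is mounted at the origin on the work surface. World frame = base frame: x ahead of the robot, y to its left, z up, the work surface at z = 0. Lengths are in m, angles in rad, forces in N, time in s.
With the tool pointing down it reaches from about 0.3 to 0.85 m from the base axis. Payload 4.2 kg.
Tool frame: the origin (TCP) lies at the very end of the fingers, on their centre line; the grasp point (between the pads) lies manip.tcp_to_grasp behind it (manip.tcp_to_grasp is the distance from the TCP to the grasp point, in m); z points along the fingers, y is the line along which they close (so a half turn about z gives the same grasp; the last joint's range is limited). The gripper opens to 91 mm and grips with 3 to 60 N. Pads are 32 mm wide; open, the fingers measure 118 mm over their backs; the gripper's body (76 mm by 178 mm) begins 60 mm behind the grasp point.
Start: joints at [-1.178, 0.32, 1.565, -0, 1.257, -0.02], TCP at [0.231, -0.527, 0.214] pointing down, gripper open.
Joint ranges: [-3.11, 3.11], [-0.84, 2.01], [0.21, 2.61], [-1.34, 4.49], [0.05, 2.63], [-2.56, 2.56]. Speed limits (rad/s): [2.57, 2.57, 3.14, 3.14, 3.14, 3.14].

INTERFACE

Orientations are given as a unit quaternion [x, y, z, w].
In Python, from rig import manip, optics, boxes_of gives the robot as it stands.
- The arm moves only by the tool play_rows, never from a script. Its argument "series" is a list of rows, each an object of numbers: "dx", "dy", "dz": the shift along the world's x, y, z in m; "ax", "ay", "az": the turn, a rotation vector about the world's x, y, z in degrees; "claw": the opening, from 0 (shut) to 1 (fully open). In form: [{"dx": .., "dy": .., "dz": .., "ax": .., "ay": .., "az": .., "claw": ..}, ...]. A call has 1 to 8 rows; each row shifts and turns the commanded pose from where the row before left it; what a row does not reach is not made up. A row lasts 1/8 s, in which the tool goes at most 62.5 mm and 10.7 degrees, less where a joint would pass 70% of its speed; a pose out of reach is approached as far as the arm can. A call is refused whole if a number of a shift passes 0.0625 or a number of a turn 10.7, either way. A call with a gripper value outside its range is refused whole. The fingers move at their own pace and stop on an object; "grip_force" is the grip in N (left out, the last holds). Time passes only in rows, so rows that do not move let the fingers close. It gives the time, the measured TCP pose, the force, the opening and the grip force at its end, in the units of the state.
- manip.sense(): the state, without advancing time (a new reading comes with each control period).
- optics.camera(name): name is "scene" or "top"; returns a dict with "color" (400x640x3 uint8, red, green, blue), "vfov" (degrees; the focal length in pixels is half the picture's height over the tangent of half this angle, whatever the lens; pixels are square), "cx", "cy" (the principal point, pixels), "R" (3x3) and "t" (3): a world point X has camera coordinates R X + t. Camera axes: x right, y down, z forward; pixel columns grow to the right and rows downward; lengths in m; the calibration is good to about 2 mm. A picture is of the moment at which its call begins. There is no depth.
- manip.close_job(): hands the job in; it is judged then, once.
Trained networks look in the newest picture that a camera, given by its name, has taken for a name from the list of things; names that differ only in an ending like _2 or _b are one class to them, and where a whole thing is asked for, a point or a joint stands for the part that bears it (a point fixed in the world has none). Each returns a list of dicts, best first, with "p" (0 to 1); they miss things now and then, are a little off and sometimes report something else, mostly with a low value. They report only what shows in the picture. A call takes as long as a camera call. They do not tell look-alikes from the thing itself.
- boxes_of(camera, query): "point" ([x, y, z] in m, in world coordinates, good to about 4 mm: the middle of the surface that is visible of it).
The state is a dict: "clock": time; "joints": joint angles; "qd": joint speeds; "tau": joint torques, N m; "ee_pos": TCP position; "tcp_rot": TCP orientation; "force": force on the tool from outside, world axes, zero at the start; "wrist_torque": the same for the moment, N m; "gripper_width": finger opening in m; "finger_force": force on a finger pad.
Only numpy, scipy, OpenCV 4.12 (cv2) and the standard library are available. Lean on these libraries where they do the work, as an engineer would, in place of code of your own. Each camera call takes 0.05 s, during which the arm holds its last target. There are 200 camera calls.

## Working session

There is one attempt and no reset: what is moved stays moved. The work goes in short steps, Python scripts to look and compute and a tool call to move; the robot and the scene stay as the last step left them, time stands still between calls to the robot, and variables do not carry over. Pictures are saved under pics/ and viewed, at most 10 in all, crops included, and the job is handed in when it is done.

Besides the shell and the picture viewer there is one more tool, called after "Emit:" in YAML: its name, and indented under it one key for each argument. play_rows: Moves the arm, as the interface text tells. Its arguments: {"type":"object","properties":{"series":{"type":"array"},"grip_force":{"type":"number"}},"required":["series"]}

```bash
mkdir -p pics; python3 - <<'E'
from rig import manip, optics, boxes_of
import cv2
for c in ["scene","top"]:
    im=optics.camera(c)
    cv2.imwrite(f"pics/{c}0.png",im["color"][:,:,::-1])
    print(c,im["vfov"],im["cx"],im["cy"],im["R"],im["t"])
    for n in ["rod","rest","slope","seat","stop","bowl","stub","tin","block"]:
        try: print(n,[(d["p"],[round(v,3) for v in d["point"]]) for d in boxes_of(c,n)[:3]])
        except Exception as e: print(n,e)
print(manip.sense(),manip.tcp_to_grasp)
E
```

```text
scene 55.18941272576968 320.95656269665994 198.85835451461844 [[ 0.73688182  0.67569818  0.02090827]
 [ 0.46217124 -0.48096667 -0.7450294 ]
 [-0.49335882  0.55866183 -0.66670386]] [-0.42180183 -0.17906868  1.25047927]
rod [(0.86, [0.317, 0.191, 0.033]), (0.85, [0.463, -0.001, 0.051]), (0.79, [0.645, -0.329, 0.037])]
rest [(0.77, [0.594, 0.019, 0.032])]
slope [(0.78, [0.568, 0.045, 0.032])]
seat [(0.73, [0.594, 0.025, 0.038]), (0.6, [0.567, 0.045, 0.031])]
stop [(0.96, [0.59, 0.025, 0.036])]
bowl [(0.62, [0.489, 0.202, 0.033])]
stub [(0.56, [0.586, -0.168, 0.057]), (0.18, [0.485, 0.202, 0.036]), (0.18, [0.622, 0.244, 0.037])]
tin [(0.78, [0.706, -0.151, 0.06])]
block [(0.8, [0.621, 0.243, 0.04])]
top 48.97782951126409 322.3833962978375 207.12643010836763 [[-8.15611582e-02 -9.96668174e-01 -5.72234652e-04]
 [-9.70891521e-01  7.95814634e-02 -2.25912474e-01]
 [ 2.25205312e-01 -1.78701052e-02 -9.74147436e-01]] [0.04656767 0.56808181 1.02938438]
rod [(0.93, [0.448, 0.014, 0.051]), (0.85, [0.38, -0.225, 0.038]), (0.83, [0.626, -0.318, 0.035])]
rest [(0.82, [0.567, 0.042, 0.032])]
slope [(0.9
[... 362 characters left out ...]
nts': array([-1.17802966e+00,  3.19586064e-01,  1.56447411e+00, -1.44897160e-05,
        1.25738875e+00, -1.99972082e-02]), 'qd': array([ 4.75577049e-04, -1.57526177e-03,  1.22244992e-03,  8.96018541e-05,
        1.42173964e-03,  2.82555922e-04]), 'tau': array([ 2.81115144e-04, -4.12362993e+01, -2.32229698e+01,  7.29453843e-02,
        3.75605479e-02, -8.71413107e-06]), 'ee_pos': array([ 0.23066685, -0.52673865,  0.21399403]), 'tcp_rot': array([9.78778272e-01, 2.04922153e-01, 6.54477834e-06, 7.18996284e-05]), 'force': array([-0.08655557, -0.64430055, -0.10614272]), 'wrist_torque': array([ 0.01780146,  0.00150086, -0.00161807]), 'finger_force': 0.0, 'gripper_width': 0.0910070196463175} 0.0188
```

View pics/scene0.png

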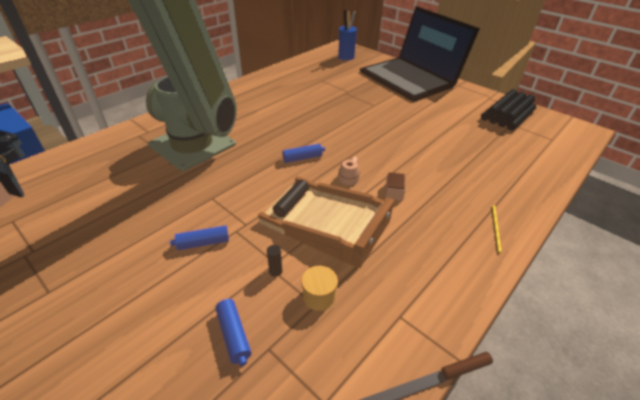

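View pics/top0.png

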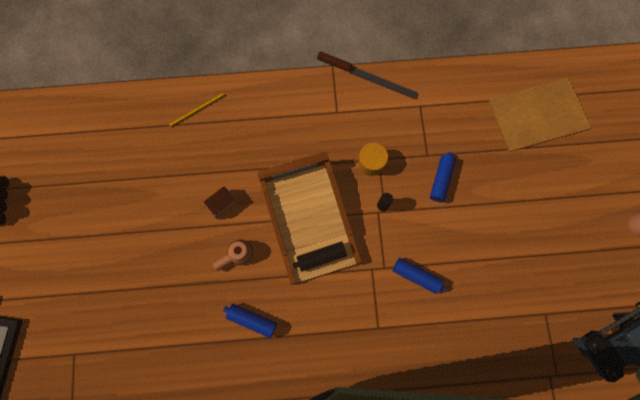

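The only black rod lying on the rest is at scene px (292,198) / top px (322,257). The blue ones, at top px (419,276), (443,177) and (250,320), are look-alikes. I'll confirm in one enlarged crop, which will also give me the rest corners.

```bash
cat > h.py <<'E'
import numpy as np, cv2
from rig import manip, optics, boxes_of
def cal(im):
    f=200/np.tan(np.radians(im["vfov"])/2)
    return f,im["cx"],im["cy"],np.array(im["R"]),np.array(im["t"])
def proj(c,X):
    f,cx,cy,R,t=c; p=np.atleast_2d(X)@R.T+t
    return p[:,:2]/p[:,2:]*f+[cx,cy]
def ray(c,uv,z):
    f,cx,cy,R,t=c; d=R.T@np.array([(uv[0]-cx)/f,(uv[1]-cy)/f,1]); o=-R.T@t
    return o+d*(z-o[2])/d[2]
E
python3 - <<'E'
from h import *
a=optics.camera("top");b=optics.camera("scene")
for im in (a,b):
    c=cal(im); print(-c[3].T@c[4], proj(c,[[.448,.014,.051],[.463,-.001,.051],[.585,-.155,.075],[.705,-.15,.06]]).round(1).tolist())
A=cv2.resize(a["color"][140:295,250:400],None,fx=4,fy=3.87,interpolation=cv2.INTER_CUBIC)[:,:,::-1]
A=cv2.resize(a["color"][145:290,250:390],None,fx=4,fy=4,interpolation=cv2.INTER_CUBIC)[:,:,::-1]
cv2.imwrite("pics/topc.png",A)
B=cv2.resize(b["color"][165:265,250:400],None,fx=5,fy=5,interpolation=cv2.INTER_CUBIC)[:,:,::-1]
cv2.imwrite("pics/scc.png",B)
E
```

```text
[0.32352109 0.01959894 1.13113556] [[320.8, 257.0], [326.3, 250.5], [384.1, 195.4], [376.1, 152.1]]
[ 1.01051348 -0.49971037  0.70910707] [[290.0, 192.5], [289.9, 197.9], [277.4, 249.8], [319.8, 284.4]]
```

View pics/topc.png

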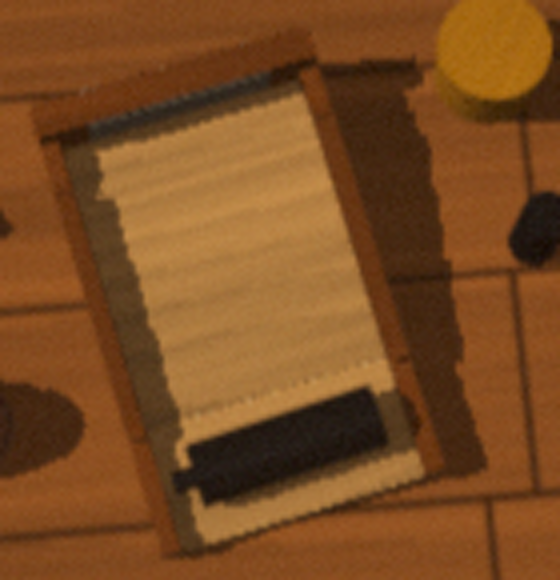

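View pics/scc.png

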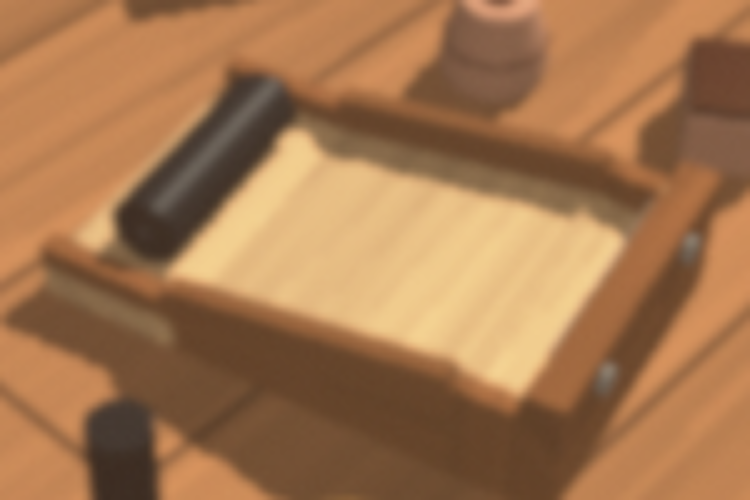

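```bash
python3 - <<'E'
from h import *
from scipy.optimize import least_squares
a=optics.camera("top");b=optics.camera("scene"); ca,cb=cal(a),cal(b)
T=[((45,140),(.118,.092,.075)),((33,108),(.14,.092,.075)),((310,30),(.14,-.092,.075)),((322,66),(.118,-.092,.075)),((165,557),(-.15,.092,.03)),((440,475),(-.15,-.092,.03))]
S=[((570,410),(.14,-.092,.075)),((718,175),(.14,.092,.075)),((690,165),(.118,.092,.075)),((525,400),(.118,-.092,.075)),((47,240),(-.15,-.088,.032)),((232,63),(-.15,.088,.032))]
T=[(np.array(p)/4+[250,145],q) for p,q in T]; S=[(np.array(p)/5+[250,165],q) for p,q in S]
def W(s,q):
    x,y,w=s; c,n=np.cos(w),np.sin(w); q=np.array(q); return np.c_[x+c*q[:,0]-n*q[:,1],y+n*q[:,0]+c*q[:,1],q[:,2]]
def r(s,L): return np.concatenate([(proj(c,W(s,[q for _,q in l]))-np.array([p for p,_ in l])).ravel() for c,l in L])
for L in ([(ca,T)],[(cb,S)],[(ca,T),(cb,S)]):
    o=least_squares(r,[.57,.04,.2],args=(L,)); print(o.x.round(4),o.fun.round(1).tolist())
s=o.x
def toR(P): d=P[:2]-s[:2]; c,n=np.cos(s[2]),np.sin(s[2]); return [c*d[0]+n*d[1],-n*d[0]+c*d[1]]
for p in [(288,445),(197,471),(379,416)]: 
    P=ray(ca,np.array(p)/4+[250,145],.040); print("rod top",P.round(4),np.round(toR(P),4))
for p in [(205,165),(260,92),(152,232)]:
    P=ray(cb,np.array(p)/5+[250,165],.042); print("rod scene",P.round(4),np.round(toR(P),4))
for n,q in dict(start=(-.11,0),seat=(.098,0)).items(): print(n,W(s,[(*q,.06)]))
E
```

```text
[0.553  0.0353 0.2053] [-0.9, 0.1, -0.1, 0.0, 0.7, -0.1, 0.2, -1.2, -1.0, 0.8, 1.2, 0.2]
[0.5612 0.0364 0.221 ] [-0.1, 1.4, 1.6, -0.0, -1.0, -1.0, -0.2, -0.6, -0.4, 0.6, 0.1, -1.0]
[0.557  0.0364 0.2124] [-1.7, -1.1, -0.9, -1.1, -0.3, -1.7, -0.8, -2.8, -1.1, -0.7, 0.9, -1.8, -2.2, 0.5, 0.3, -0.4, -2.2, -1.5, -2.2, -1.4, -1.4, -0.6, -0.5, -1.8]
rod top [0.4509 0.0108 0.04  ] [-0.1092 -0.0027]
rod top [0.4394 0.0683 0.04  ] [-0.1083  0.0559]
rod top [ 0.4643 -0.0473  0.04  ] [-0.1083 -0.0623]
rod scene [0.4581 0.0075 0.042 ] [-0.1028 -0.0074]
rod scene [0.4366 0.0701 0.042 ] [-0.1106  0.0583]
rod scene [ 0.4752 -0.0463  0.042 ] [-0.0974 -0.0636]
start [[0.44950559 0.01322354 0.06      ]]
seat [[0.65283271 0.05706512 0.06      ]]
```

Emit:
play_rows:
  series:
    - {"dx": 0.01, "dy": 0.033, "az": -0.75, "claw": 0.75}
    - {"dx": 0.01, "dy": 0.033, "az": -0.75, "claw": 0.75}
    - {"dx": 0.01, "dy": 0.033, "az": -0.75, "claw": 0.75}
    - {"dx": 0.01, "dy": 0.033, "az": -0.75, "claw": 0.75}
    - {"dx": 0.01, "dy": 0.033, "az": -0.75, "claw": 0.75}
    - {"dx": 0.01, "dy": 0.033, "az": -0.75, "claw": 0.75}
    - {"dx": 0.01, "dy": 0.033, "az": -0.75, "claw": 0.75}
    - {"dx": 0.01, "dy": 0.033, "az": -0.75, "claw": 0.75}

```text
invalid input at $.series[0]: expected keys dx, dy, dz, ax, ay, az, claw
```

Emit:
play_rows:
  series:
    - {"dx": 0.009, "dy": 0.033, "az": -0.7, "claw": 0.75}
    - {"dx": 0.009, "dy": 0.033, "az": -0.7, "claw": 0.75}
    - {"dx": 0.009, "dy": 0.033, "az": -0.7, "claw": 0.75}
    - {"dx": 0.009, "dy": 0.033, "az": -0.7, "claw": 0.75}
    - {"dx": 0.009, "dy": 0.033, "az": -0.7, "claw": 0.75}
    - {"dx": 0.009, "dy": 0.033, "az": -0.7, "claw": 0.75}
    - {"dx": 0.009, "dy": 0.033, "az": -0.7, "claw": 0.75}
    - {"claw": 0.75}

```text
invalid input at $.series[0]: expected keys dx, dy, dz, ax, ay, az, claw
```

Emit:
play_rows:
  series:
    - {"dx": 0.01, "dy": 0.033, "dz": 0, "ax": 0, "ay": 0, "az": -0.75, "claw": 0.75}
    - {"dx": 0.01, "dy": 0.033, "dz": 0, "ax": 0, "ay": 0, "az": -0.75, "claw": 0.75}
    - {"dx": 0.01, "dy": 0.033, "dz": 0, "ax": 0, "ay": 0, "az": -0.75, "claw": 0.75}
    - {"dx": 0.01, "dy": 0.033, "dz": 0, "ax": 0, "ay": 0, "az": -0.75, "claw": 0.75}
    - {"dx": 0.01, "dy": 0.033, "dz": 0, "ax": 0, "ay": 0, "az": -0.75, "claw": 0.75}
    - {"dx": 0.01, "dy": 0.033, "dz": 0, "ax": 0, "ay": 0, "az": -0.75, "claw": 0.75}
    - {"dx": 0.01, "dy": 0.033, "dz": 0, "ax": 0, "ay": 0, "az": -0.75, "claw": 0.75}
    - {"dx": 0.01, "dy": 0.033, "dz": 0, "ax": 0, "ay": 0, "az": -0.75, "claw": 0.75}

```text
clock: 2.2
ee_pos: [0.3109, -0.2617, 0.2141]
tcp_rot: [0.988, 0.153, 0.0, 0.0]
force: [-0.1, 0.6, 0.5]
gripper_width: 0.0684
finger_force: 0.0
```

Emit:
play_rows:
  series:
    - {"dx": 0.01, "dy": 0.033, "dz": 0, "ax": 0, "ay": 0, "az": -0.75, "claw": 0.75}
    - {"dx": 0.01, "dy": 0.033, "dz": 0, "ax": 0, "ay": 0, "az": -0.75, "claw": 0.75}
    - {"dx": 0.01, "dy": 0.033, "dz": 0, "ax": 0, "ay": 0, "az": -0.75, "claw": 0.75}
    - {"dx": 0.01, "dy": 0.033, "dz": 0, "ax": 0, "ay": 0, "az": -0.75, "claw": 0.75}
    - {"dx": 0.01, "dy": 0.033, "dz": 0, "ax": 0, "ay": 0, "az": -0.75, "claw": 0.75}
    - {"dx": 0.01, "dy": 0.033, "dz": 0, "ax": 0, "ay": 0, "az": -0.75, "claw": 0.75}
    - {"dx": 0.01, "dy": 0.033, "dz": 0, "ax": 0, "ay": 0, "az": -0.75, "claw": 0.75}
    - {"dx": -0.01, "dy": 0.03, "dz": 0, "ax": 0, "ay": 0, "az": -0.4, "claw": 0.75}

```text
clock: 3.2
ee_pos: [0.3716, -0.0005, 0.2142]
tcp_rot: [0.995, 0.105, 0.001, 0.0]
force: [-0.2, 0.1, 0.1]
gripper_width: 0.0685
finger_force: 0.0
```

Emit:
play_rows:
  series:
    - {"dx": 0, "dy": -0.002, "dz": -0.023, "ax": 0, "ay": 0, "az": 0, "claw": 0.75}
    - {"dx": 0, "dy": -0.002, "dz": -0.023, "ax": 0, "ay": 0, "az": 0, "claw": 0.75}
    - {"dx": 0, "dy": 0, "dz": -0.023, "ax": 0, "ay": 0, "az": 0, "claw": 0.75}
    - {"dx": 0, "dy": 0, "dz": -0.023, "ax": 0, "ay": 0, "az": 0, "claw": 0.75}
    - {"dx": 0, "dy": 0, "dz": -0.023, "ax": 0, "ay": 0, "az": 0, "claw": 0.75}
    - {"dx": 0, "dy": 0, "dz": -0.023, "ax": 0, "ay": 0, "az": 0, "claw": 0.75}
    - {"dx": 0, "dy": 0, "dz": -0.023, "ax": 0, "ay": 0, "az": 0, "claw": 0.75}
    - {"dx": 0, "dy": 0, "dz": -0.021, "ax": 0, "ay": 0, "az": 0, "claw": 0.75}

```text
clock: 4.2
ee_pos: [0.3709, -0.0057, 0.0314]
tcp_rot: [0.995, 0.105, 0.0, 0.0]
force: [-0.1, 0.7, 0.4]
gripper_width: 0.0686
finger_force: 0.0
```

```bash
python3 - <<'E'
from h import *
b=optics.camera("scene"); s=manip.sense(); print(s["ee_pos"],s["clock"],s["force"],proj(cal(b),s["ee_pos"]))
cv2.imwrite("pics/sc1.png",cv2.resize(b["color"][130:250,210:370],None,fx=5,fy=5,interpolation=cv2.INTER_CUBIC)[:,:,::-1])
E
```

```text
[ 0.36910465 -0.00563907  0.02963351] 4.25 [-0.40751962 -0.68648112 -1.09943481] [[264.95512318 188.66695002]]
```

View pics/sc1.png

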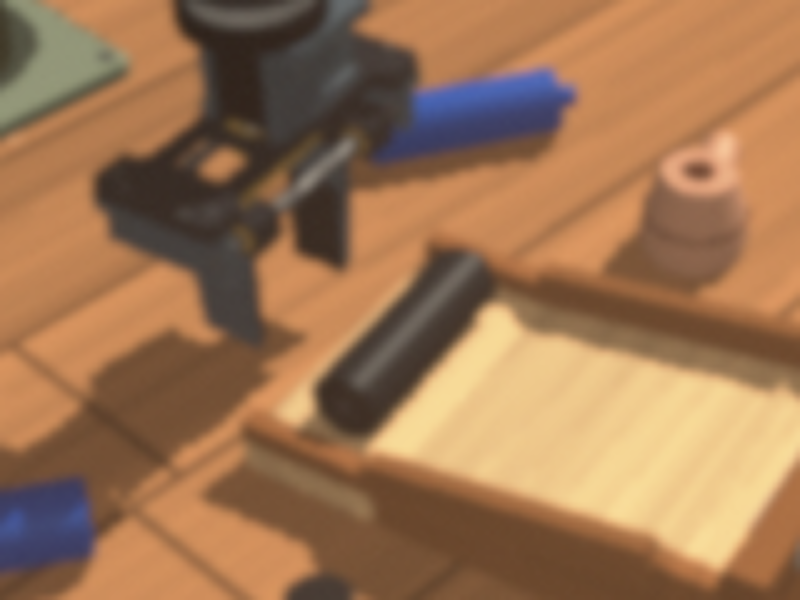

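Emit:
play_rows:
  series:
    - {"dx": 0.0073, "dy": 0.0015, "dz": 0, "ax": 0, "ay": 0, "az": 0, "claw": 0.75}
    - {"dx": 0.0073, "dy": 0.0015, "dz": 0, "ax": 0, "ay": 0, "az": 0, "claw": 0.75}
    - {"dx": 0.0073, "dy": 0.0015, "dz": 0, "ax": 0, "ay": 0, "az": 0, "claw": 0.75}
    - {"dx": 0.0073, "dy": 0.0015, "dz": 0, "ax": 0, "ay": 0, "az": 0, "claw": 0.75}
    - {"dx": 0.0039, "dy": 0.0008, "dz": 0, "ax": 0, "ay": 0, "az": 0, "claw": 0.75}
    - {"dx": 0.0039, "dy": 0.0008, "dz": 0, "ax": 0, "ay": 0, "az": 0, "claw": 0.75}
    - {"dx": 0.0039, "dy": 0.0008, "dz": 0, "ax": 0, "ay": 0, "az": 0, "claw": 0.75}
    - {"dx": 0.0039, "dy": 0.0008, "dz": 0, "ax": 0, "ay": 0, "az": 0, "claw": 0.75}

```text
clock: 5.25
ee_pos: [0.4154, 0.0035, 0.0319]
tcp_rot: [0.995, 0.105, -0.0, 0.0]
force: [-0.9, 0.2, -0.4]
gripper_width: 0.0689
finger_force: 0.0
```

Emit:
play_rows:
  series:
    - {"dx": 0.0039, "dy": 0.0008, "dz": 0, "ax": 0, "ay": 0, "az": 0, "claw": 0.75}
    - {"dx": 0.0039, "dy": 0.0008, "dz": 0, "ax": 0, "ay": 0, "az": 0, "claw": 0.75}
    - {"dx": 0.0039, "dy": 0.0008, "dz": 0, "ax": 0, "ay": 0, "az": 0, "claw": 0.75}
    - {"dx": 0.0039, "dy": 0.0008, "dz": 0, "ax": 0, "ay": 0, "az": 0, "claw": 0.75}
    - {"dx": 0.0039, "dy": 0.0008, "dz": 0, "ax": 0, "ay": 0, "az": 0, "claw": 0.75}
    - {"dx": 0.0039, "dy": 0.0008, "dz": 0, "ax": 0, "ay": 0, "az": 0, "claw": 0.75}
    - {"dx": 0.0039, "dy": 0.0008, "dz": 0, "ax": 0, "ay": 0, "az": 0, "claw": 0.75}
    - {"dx": 0.0039, "dy": 0.0008, "dz": 0, "ax": 0, "ay": 0, "az": 0, "claw": 0.75}

```text
clock: 6.25
ee_pos: [0.447, 0.0099, 0.032]
tcp_rot: [0.995, 0.105, 0.0, 0.0]
force: [0.2, 0.1, -0.5]
gripper_width: 0.0683
finger_force: 0.1
```

```bash
python3 - <<'E'
from h import *
b=optics.camera("scene"); s=manip.sense(); print(s["ee_pos"],s["clock"],s["force"])
d=s["ee_pos"][:2]-[.557,.0364];c,n=np.cos(.21),np.sin(.21);print("tcp rest",c*d[0]+n*d[1],-n*d[0]+c*d[1])
print([(q["p"],q["point"]) for q in boxes_of("scene","rod")])
cv2.imwrite("pics/sc2.png",cv2.resize(b["color"][130:250,210:370],None,fx=5,fy=5,interpolation=cv2.INTER_CUBIC)[:,:,::-1])
E
```

```text
[0.44766243 0.00999267 0.03205725] 6.3 [-0.1391736   0.01877326 -0.54635154]
tcp rest -0.11244039251537226 -0.003034686913646209
[(0.74, [0.4953, 0.0064, 0.0504]), (0.7, [0.6448, -0.327, 0.0343]), (0.65, [0.3906, -0.228, 0.0336]), (0.62, [0.3423, 0.2352, 0.0374])]
```

View pics/sc2.png

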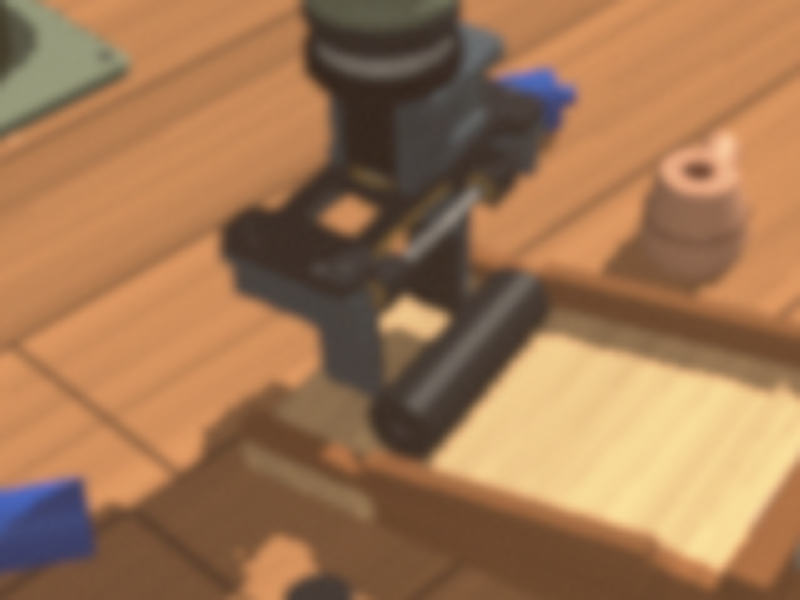

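Emit:
play_rows:
  series:
    - {"dx": 0.0039, "dy": 0.0008, "dz": 0.0006, "ax": 0, "ay": 0, "az": 0, "claw": 0.75}
    - {"dx": 0.0039, "dy": 0.0008, "dz": 0.0006, "ax": 0, "ay": 0, "az": 0, "claw": 0.75}
    - {"dx": 0.0039, "dy": 0.0008, "dz": 0.0006, "ax": 0, "ay": 0, "az": 0, "claw": 0.75}
    - {"dx": 0.0039, "dy": 0.0008, "dz": 0.0006, "ax": 0, "ay": 0, "az": 0, "claw": 0.75}
    - {"dx": 0.0039, "dy": 0.0008, "dz": 0.0006, "ax": 0, "ay": 0, "az": 0, "claw": 0.75}
    - {"dx": 0.0039, "dy": 0.0008, "dz": 0.0006, "ax": 0, "ay": 0, "az": 0, "claw": 0.75}
    - {"dx": 0.0039, "dy": 0.0008, "dz": 0.0006, "ax": 0, "ay": 0, "az": 0, "claw": 0.75}
    - {"dx": 0.0039, "dy": 0.0008, "dz": 0.0006, "ax": 0, "ay": 0, "az": 0, "claw": 0.75}

```text
clock: 7.35
ee_pos: [0.4771, 0.0163, 0.0367]
tcp_rot: [0.995, 0.105, -0.001, 0.0]
force: [-5.0, -1.4, 2.9]
gripper_width: 0.0683
finger_force: 2.5
```

Emit:
play_rows:
  series:
    - {"dx": 0.0039, "dy": 0.0008, "dz": 0.0006, "ax": 0, "ay": 0, "az": 0, "claw": 0.75}
    - {"dx": 0.0039, "dy": 0.0008, "dz": 0.0006, "ax": 0, "ay": 0, "az": 0, "claw": 0.75}
    - {"dx": 0.0039, "dy": 0.0008, "dz": 0.0006, "ax": 0, "ay": 0, "az": 0, "claw": 0.75}
    - {"dx": 0.0039, "dy": 0.0008, "dz": 0.0006, "ax": 0, "ay": 0, "az": 0, "claw": 0.75}
    - {"dx": 0.0039, "dy": 0.0008, "dz": 0.0006, "ax": 0, "ay": 0, "az": 0, "claw": 0.75}
    - {"dx": 0.0039, "dy": 0.0008, "dz": 0.0006, "ax": 0, "ay": 0, "az": 0, "claw": 0.75}
    - {"dx": 0.0039, "dy": 0.0008, "dz": 0.0006, "ax": 0, "ay": 0, "az": 0, "claw": 0.75}
    - {"dx": 0.0039, "dy": 0.0008, "dz": 0.0006, "ax": 0, "ay": 0, "az": 0, "claw": 0.75}

```text
clock: 8.35
ee_pos: [0.5093, 0.0227, 0.0416]
tcp_rot: [0.995, 0.105, 0.0, 0.0]
force: [-4.7, -1.7, 3.6]
gripper_width: 0.0685
finger_force: 2.4
```

```bash
python3 - <<'E'
from h import *
b=optics.camera("scene"); s=manip.sense(); print(s["ee_pos"],s["clock"],s["force"])
d=s["ee_pos"][:2]-[.557,.0364];c,n=np.cos(.21),np.sin(.21);print("tcp rest",c*d[0]+n*d[1],-n*d[0]+c*d[1])
print([(q["p"],q["point"]) for q in boxes_of("scene","rod")])
cv2.imwrite("pics/sc3.png",cv2.resize(b["color"][130:250,210:370],None,fx=5,fy=5,interpolation=cv2.INTER_CUBIC)[:,:,::-1])
E
```

```text
[0.51050485 0.0228898  0.04176452] 8.4 [-1.72692966 -0.46196844  2.39731523]
tcp rest -0.048290025484635575 -0.003521019974396109
[(0.98, [0.3935, -0.2282, 0.0355]), (0.84, [0.5568, 0.0212, 0.0606]), (0.74, [0.6458, -0.3266, 0.0379]), (0.44, [0.2984, 0.1524, 0.0308])]
```

View pics/sc3.png

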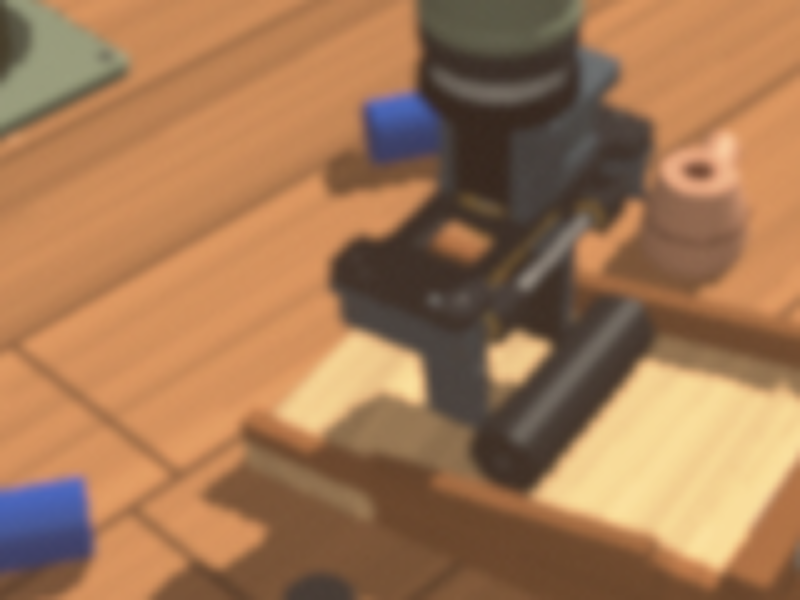

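Emit:
play_rows:
  series:
    - {"dx": 0.0039, "dy": 0.0008, "dz": 0.0006, "ax": 0, "ay": 0, "az": 0, "claw": 0.75}
    - {"dx": 0.0039, "dy": 0.0008, "dz": 0.0006, "ax": 0, "ay": 0, "az": 0, "claw": 0.75}
    - {"dx": 0.0039, "dy": 0.0008, "dz": 0.0006, "ax": 0, "ay": 0, "az": 0, "claw": 0.75}
    - {"dx": 0.0039, "dy": 0.0008, "dz": 0.0006, "ax": 0, "ay": 0, "az": 0, "claw": 0.75}
    - {"dx": 0.0039, "dy": 0.0008, "dz": 0.0006, "ax": 0, "ay": 0, "az": 0, "claw": 0.75}
    - {"dx": 0.0039, "dy": 0.0008, "dz": 0.0006, "ax": 0, "ay": 0, "az": 0, "claw": 0.75}
    - {"dx": 0.0039, "dy": 0.0008, "dz": 0.0006, "ax": 0, "ay": 0, "az": 0, "claw": 0.75}
    - {"dx": 0.0039, "dy": 0.0008, "dz": 0.0006, "ax": 0, "ay": 0, "az": 0, "claw": 0.75}

```text
clock: 9.45
ee_pos: [0.5385, 0.0289, 0.0464]
tcp_rot: [0.995, 0.105, -0.002, 0.0]
force: [-7.3, -1.1, 7.7]
gripper_width: 0.0681
finger_force: 4.1
```

Emit:
play_rows:
  series:
    - {"dx": 0.0039, "dy": 0.0008, "dz": 0.0006, "ax": 0, "ay": 0, "az": 0, "claw": 0.75}
    - {"dx": 0.0039, "dy": 0.0008, "dz": 0.0006, "ax": 0, "ay": 0, "az": 0, "claw": 0.75}
    - {"dx": 0.0039, "dy": 0.0008, "dz": 0.0006, "ax": 0, "ay": 0, "az": 0, "claw": 0.75}
    - {"dx": 0.0039, "dy": 0.0008, "dz": 0.0006, "ax": 0, "ay": 0, "az": 0, "claw": 0.75}
    - {"dx": 0.0039, "dy": 0.0008, "dz": 0.0006, "ax": 0, "ay": 0, "az": 0, "claw": 0.75}
    - {"dx": 0.0039, "dy": 0.0008, "dz": 0.0006, "ax": 0, "ay": 0, "az": 0, "claw": 0.75}
    - {"dx": 0.0039, "dy": 0.0008, "dz": 0.0006, "ax": 0, "ay": 0, "az": 0, "claw": 0.75}
    - {"dx": 0.0039, "dy": 0.0008, "dz": 0.0006, "ax": 0, "ay": 0, "az": 0, "claw": 0.75}

```text
clock: 10.45
ee_pos: [0.5698, 0.0353, 0.0513]
tcp_rot: [0.995, 0.105, -0.002, 0.0]
force: [-7.7, -2.0, 6.7]
gripper_width: 0.0684
finger_force: 4.1
```

Emit:
play_rows:
  series:
    - {"dx": 0.0039, "dy": 0.0008, "dz": 0.0004, "ax": 0, "ay": 0, "az": 0, "claw": 0.75}
    - {"dx": 0.0039, "dy": 0.0008, "dz": 0.0004, "ax": 0, "ay": 0, "az": 0, "claw": 0.75}
    - {"dx": 0.0039, "dy": 0.0008, "dz": 0.0004, "ax": 0, "ay": 0, "az": 0, "claw": 0.75}
    - {"dx": 0.0029, "dy": 0.0006, "dz": 0.0004, "ax": 0, "ay": 0, "az": 0, "claw": 0.75}
    - {"dx": 0.0029, "dy": 0.0006, "dz": 0.0004, "ax": 0, "ay": 0, "az": 0, "claw": 0.75}
    - {"dx": 0.0029, "dy": 0.0006, "dz": 0, "ax": 0, "ay": 0, "az": 0, "claw": 0.75}
    - {"dx": 0.0029, "dy": 0.0006, "dz": 0, "ax": 0, "ay": 0, "az": 0, "claw": 0.75}
    - {"dx": 0.0029, "dy": 0.0006, "dz": 0, "ax": 0, "ay": 0, "az": 0, "claw": 0.75}

```text
clock: 11.45
ee_pos: [0.5961, 0.0406, 0.0534]
tcp_rot: [0.995, 0.104, -0.002, 0.0]
force: [-8.5, -0.6, 6.6]
gripper_width: 0.0684
finger_force: 4.1
```

```bash
python3 - <<'E'
from h import *
b=optics.camera("scene"); s=manip.sense(); print(s["ee_pos"],s["clock"],s["force"],s["finger_force"])
d=s["ee_pos"][:2]-[.557,.0364];c,n=np.cos(.21),np.sin(.21);print("tcp rest",c*d[0]+n*d[1],-n*d[0]+c*d[1])
print([(q["p"],q["point"]) for q in boxes_of("scene","rod")])
cv2.imwrite("pics/sc4.png",cv2.resize(b["color"][150:270,250:410],None,fx=5,fy=5,interpolation=cv2.INTER_CUBIC)[:,:,::-1])
E
```

```text
[0.59709376 0.04079433 0.05335592] 11.5 [-4.25236922 -0.24895024  3.18128277] 2.1393469534814358
tcp rest 0.040128975354816805 -0.004060149300180799
[(0.98, [0.3934, -0.2293, 0.0349]), (0.95, [0.3198, 0.1867, 0.033]), (0.95, [0.6465, -0.3271, 0.0393]), (0.8, [0.644, 0.0375, 0.0744]), (0.19, [0.7028, -0.1539, 0.0615])]
```

View pics/sc4.png

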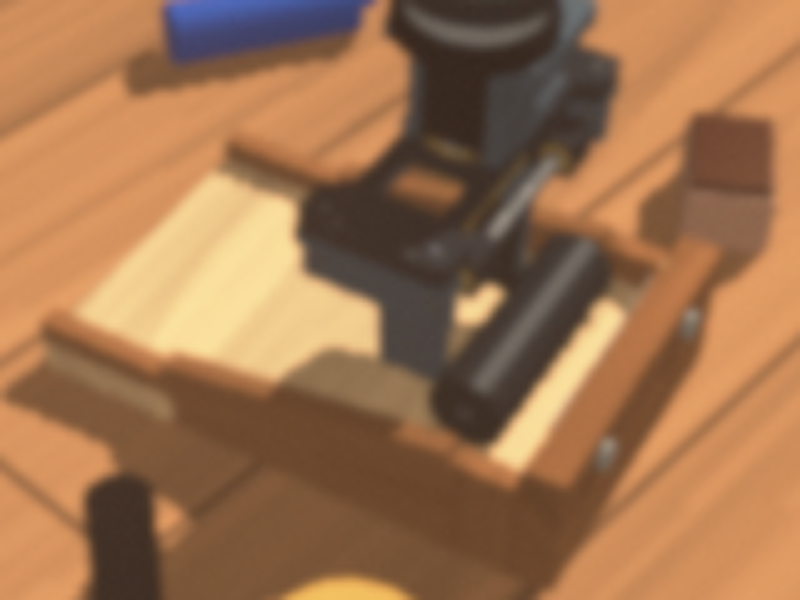

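Emit:
play_rows:
  series:
    - {"dx": 0.0025, "dy": 0.0005, "dz": 0.0003, "ax": 0, "ay": 0, "az": 0, "claw": 0.75}
    - {"dx": 0.0025, "dy": 0.0005, "dz": 0.0003, "ax": 0, "ay": 0, "az": 0, "claw": 0.75}
    - {"dx": 0.0025, "dy": 0.0005, "dz": 0.0003, "ax": 0, "ay": 0, "az": 0, "claw": 0.75}
    - {"dx": 0.0025, "dy": 0.0005, "dz": 0.0003, "ax": 0, "ay": 0, "az": 0, "claw": 0.75}
    - {"dx": 0.002, "dy": 0.0004, "dz": 0, "ax": 0, "ay": 0, "az": 0, "claw": 0.75}
    - {"dx": 0.002, "dy": 0.0004, "dz": 0, "ax": 0, "ay": 0, "az": 0, "claw": 0.75}
    - {"dx": 0, "dy": 0, "dz": 0, "ax": 0, "ay": 0, "az": 0, "claw": 0.75}
    - {"dx": 0, "dy": 0, "dz": 0, "ax": 0, "ay": 0, "az": 0, "claw": 0.75}

```text
clock: 12.55
ee_pos: [0.6117, 0.0437, 0.0543]
tcp_rot: [0.995, 0.105, -0.0, 0.0]
force: [0.1, 0.1, -0.1]
gripper_width: 0.0686
finger_force: 0.0
```

```bash
python3 - <<'E'
from h import *
b=optics.camera("scene"); s=manip.sense(); print(s["ee_pos"],s["clock"],s["force"],s["finger_force"])
d=s["ee_pos"][:2]-[.557,.0364];c,n=np.cos(.21),np.sin(.21);print("tcp rest",c*d[0]+n*d[1],-n*d[0]+c*d[1])
cv2.imwrite("pics/sc5.png",cv2.resize(b["color"][150:270,250:410],None,fx=5,fy=5,interpolation=cv2.INTER_CUBIC)[:,:,::-1])
E
```

```text
[0.6116303  0.04369098 0.05433715] 12.6 [ 0.27982468 -0.17120991 -0.37440751] 0.0
tcp rest 0.05495000281746957 -0.0042574196746576285
```

View pics/sc5.png

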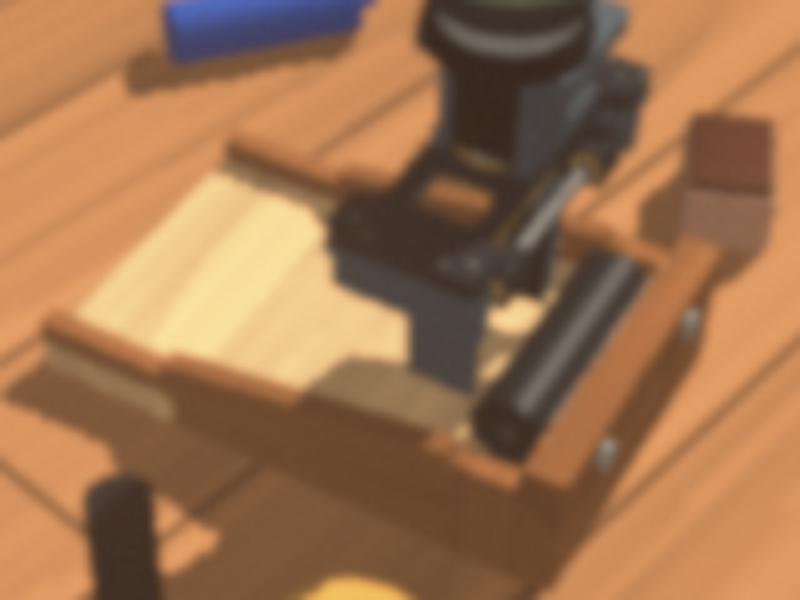

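The rod has dropped in against the stop, crop px (560,350), and the force is zero. I'll back off downhill, then lift away.

Emit:
play_rows:
  series:
    - {"dx": -0.005, "dy": -0.001, "dz": 0, "ax": 0, "ay": 0, "az": 0, "claw": 0.75}
    - {"dx": -0.01, "dy": -0.002, "dz": 0, "ax": 0, "ay": 0, "az": 0, "claw": 0.75}
    - {"dx": -0.02, "dy": -0.004, "dz": 0.005, "ax": 0, "ay": 0, "az": 0, "claw": 0.75}
    - {"dx": -0.02, "dy": -0.004, "dz": 0.02, "ax": 0, "ay": 0, "az": 0, "claw": 0.75}
    - {"dx": -0.03, "dy": -0.006, "dz": 0.03, "ax": 0, "ay": 0, "az": 0, "claw": 0.75}
    - {"dx": -0.03, "dy": -0.006, "dz": 0.03, "ax": 0, "ay": 0, "az": 0, "claw": 0.75}
    - {"dx": -0.03, "dy": -0.006, "dz": 0.03, "ax": 0, "ay": 0, "az": 0, "claw": 0.75}
    - {"dx": -0.03, "dy": -0.006, "dz": 0.02, "ax": 0, "ay": 0, "az": 0, "claw": 0.75}

```text
clock: 13.6
ee_pos: [0.4352, 0.0084, 0.1906]
tcp_rot: [0.995, 0.105, 0.001, 0.0]
force: [-0.4, -1.1, -0.2]
gripper_width: 0.0684
finger_force: 0.0
```

Emit:
play_rows:
  series:
    - {"dx": 0, "dy": 0, "dz": 0, "ax": 0, "ay": 0, "az": 0, "claw": 0.75}
    - {"dx": 0, "dy": 0, "dz": 0, "ax": 0, "ay": 0, "az": 0, "claw": 0.75}
    - {"dx": 0, "dy": 0, "dz": 0, "ax": 0, "ay": 0, "az": 0, "claw": 0.75}
    - {"dx": 0, "dy": 0, "dz": 0, "ax": 0, "ay": 0, "az": 0, "claw": 0.75}

```text
clock: 14.1
ee_pos: [0.4369, 0.0088, 0.1885]
tcp_rot: [0.995, 0.105, -0.001, -0.0]
force: [0.3, -1.0, -0.0]
gripper_width: 0.0682
finger_force: 0.0
```

```bash
python3 - <<'E'
from h import *
b=optics.camera("scene")
cv2.imwrite("pics/sc6.png",cv2.resize(b["color"][150:270,250:410],None,fx=5,fy=5,interpolation=cv2.INTER_CUBIC)[:,:,::-1])
d=[q["point"] for q in boxes_of("scene","rod")]; print(d)
E
```

```text
[[0.3932, -0.2298, 0.0355], [0.6486, -0.3288, 0.0376], [0.662, 0.0403, 0.0768], [0.3167, 0.1911, 0.0334]]
```

View pics/sc6.png

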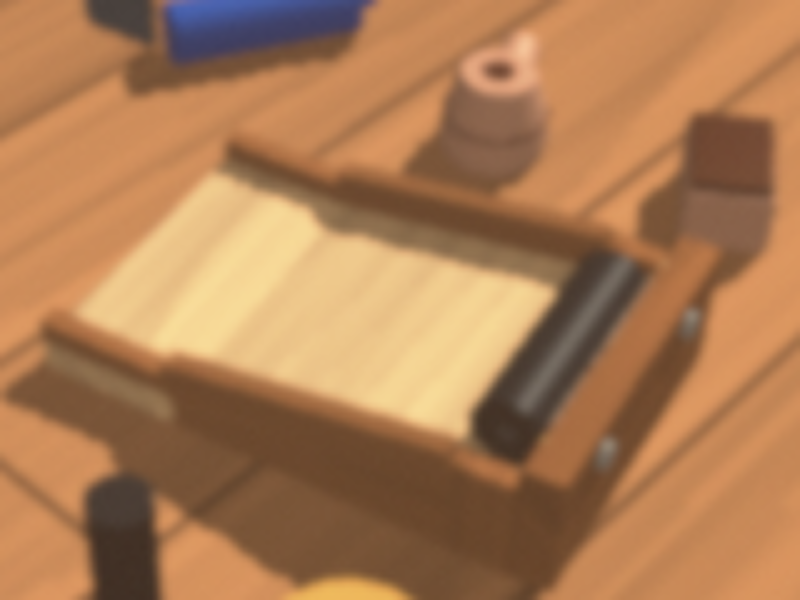

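The rod lies square in the seat against the stop, crop px (560,350), and the other things have not moved.

```bash
python3 -c "
from rig import manip
print(manip.close_job())"
```

```text
the job is handed in; nothing more can be done
None
```

The black rod was pushed slowly up the ramp and now lies square in the seat against the stop. The arm is clear, the other things look undisturbed, and the job was handed in at about 14 s of the 42 s; the hand-in returned no verdict.

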